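# Lay out a mould half and its yoke for the next casting

## Task

Get the kit ready for the next casting: from the sloped parts bin, lay the hollowed wooden mould half flat in the paper-lined tray, hollow side up, beside the brush, and hang the steel yoke astride the wooden rail, upright with its crosspiece resting on the rail's top. Set both down rather than dropping them, and leave everything else where it is.

Things in the scene. Friction and masses are not known exactly. Their poses are not given: they have to be found in the camera images.
- bin: Fixed wooden bin, 400 mm wide (y), with three compartments in a row at y = -130, 0, +130 mm, each 122 mm wide and 121 mm long inside, a part in each in any order. The floor slopes 35 degrees, rising along its +x, back towards the robot. Square to the floor: a 45 mm lip at the low -x end, 45 mm dividers 8 mm thick, a 20 mm rim above. Floor meets lip at x = -55, z = 30 mm. Origin under its centre.
- mould_mid (a point): Centre of the underside of the wooden mould half: pale block 90 x 48 x 26 mm (x, y, z) with an oblong hollow 48 x 22 mm, 12 mm deep, and a pouring channel in its +z face. In the bin it lies against the lip on the sloping floor, z square to that floor, x up the slope; grip it across its 48 mm width. 0.09 kg.
- mould: The mould half again; this origin is the middle of its lower edge at its -x end, 45 mm from mould_mid; same axes.
- yoke_seat (a point): Centre of the underside of the steel yoke's crosspiece. The yoke is an upside-down U: crosspiece 56 x 30 x 8 mm (x, y, z), legs 6 mm thick, 30 mm wide, reaching 60 mm below this point, 44 mm apart inside, one at each x end. In the bin it stands on its feet against the lip, z square to the sloping floor, x up the slope. 0.3 kg.
- yoke_grip (a point): Middle of the dark wooden grip block, 40 x 24 x 42 mm (x, y, z), that stands on the yoke's crosspiece: 30 mm above yoke_seat along z, 22 mm above the crosspiece's top, 20 mm below the grip's top. Grip it across its 24 mm thickness (y). Same axes as yoke_seat.
- yoke: The yoke again; this origin is at the foot of its -x leg, on the outer face, 28 mm in -x and 60 mm below yoke_seat; same axes.
- plate: Plain square plywood plate, 75 x 75 x 12 mm, no hollow, lying in the remaining compartment; to be left there. Origin: middle of its lower edge at its -x end.
- tray_in (a point): Centre of the inner floor of the fixed wooden tray, 210 x 230 mm outside (x, y), walls 10 mm thick and 40 mm high over the table, floor 10 mm above the table and covered with white paper. x, y along its sides, z up.
- brush: Brush 150 mm long and under 30 mm thick, lying along the tray's x, in the tray near its +y wall (about 75 mm from the tray's centre); to be left there. Origin: under its middle.
- rail_top (a point): Middle of the top edge of the fixed wooden rail: a level batten 240 mm long along its y, 22 mm thick (x), 55 mm tall (z), its top 170 mm above the table, on two posts of the same thickness at its ends with nothing rising above the batten. x across the batten, z up.
- ingot1: Loose grey metal bar, 110 x 32 x 20 mm, to be left alone. Origin under its centre.
- ingot2: Another loose metal bar like the first, to be left alone.
- clamp: Loose hand clamp, 240 mm long, lying flat, to be left alone.
- mug: Loose white mug, 80 mm across, 90 mm high, to be left alone.
- offcuts: Loose square of plywood, 90 x 90 x 24 mm, to be left alone.

How it is judged:
By the outcome, as a careful person would: the job done as asked, in the order asked, and still so for the second after the job is handed in, with the robot touching nothing.
It also fails if it takes over 72 s, if anything falls off the work surface, if the arm or the gripper's body presses on something with over 40 N, if the wrist force passes 120 N, or if a joint passes its speed limit or range.

## Robot

A 6-joint arm with a two-finger parallel gripper is mounted at the origin on the work surface. World frame = base frame: x ahead of the robot, y to its left, z up, the work surface at z = 0. Lengths are in m, angles in degrees, forces in N, time in s.
With the tool pointing down it reaches from about 0.15 to 0.775 m from the base axis. Payload 6.1 kg.
Tool frame: the origin (TCP) lies at the very end of the fingers, on their centre line; the grasp point (between the pads) lies 19 mm behind it (manip.hold_point_z is the distance from the TCP to the grasp point, in m); z points along the fingers, y is the line along which they close (so a half turn about z gives the same grasp; the last joint's range is limited). The gripper opens to 85 mm and grips with 20 to 120 N. Pads are 22 mm wide; open, the fingers measure 114 mm over their backs; the gripper's body (76 mm by 85 mm) begins 54 mm behind the grasp point. The pads swing forward as they close: fully open they stand 13 mm farther back than shut.
Start: joints at [-65.374, 7.208, -2.269, 80.523, 0, 90], TCP at [0.219, -0.477, 0.231] pointing down, gripper open.
Joint ranges: [-155.77, 155.77], [-54.66, 111.73], [-72.52, 77.12], [-102.08, 115.82], [-83.92, 84.16], [-180, 180]. Speed limits (degrees/s): [136.94, 136.94, 172.46, 180, 180, 180].

## Interface

Orientations are given as [roll, pitch, yaw] about the fixed x, y, z axes, in that order (R = Rz(yaw) Ry(pitch) Rx(roll)).
In Python, from rig import sensors, camera, order, manip gives the robot as it stands.
- The arm moves only by the shell command python3 -m jog 'ROWS' [FORCE]. ROWS is text: rows parted by semicolons, each of 5 numbers parted by spaces: the opening, from 0 (shut) to 1 (fully open), then the shift along the tool's x, y, z each as a share of 200 mm, from -1 to 1, then the turn about the tool's z as a share of pi rad, from -1 to 1. In form: claw dx dy dz spin; .... A call has 1 to 10 rows; each row is the pose to reach, as a shift and turn from the pose commanded when the call began, along the tool's axes at that moment, turning the shorter way round; what a row does not reach only later rows make up. A row lasts 1/8 s, in which the tool goes at most 62.5 mm and 10.7 degrees, less where a joint would pass 70% of its speed; a pose out of reach is approached as far as the arm can. A call with a number of a shift or a turn outside -1 to 1 is refused whole. A call with a gripper value outside its range is refused whole. The fingers move at their own pace and stop on an object; FORCE is the grip in N (left out, the last holds). Time passes only in rows, so rows that repeat a pose let the fingers close. It gives the time, the measured TCP pose, the force, the opening and the grip force at its end, in the units of the state.
- sensors.observe(): the state, without advancing time (a new reading comes with each control period).
- camera(name): name is "scene" or "side" or "wrist"; returns a dict with "image" (384x512x3 uint8, red, green, blue), "camera_matrix" (3x3 intrinsics, pixels), "dist" ([k1, k2, p1, p2, k3] as OpenCV has them; the pictures are not rectified), "world_to_cam" (4x4, takes a point from world to camera coordinates); the wrist camera has in their place "mount" (4x4, takes a point from camera to tool coordinates, whose origin is the TCP and whose axes are the flange's). Camera axes: x right, y down, z forward; pixel columns grow to the right and rows downward; lengths in m; the calibration is good to about 2 mm. A picture is of the moment at which its call begins: read the wrist's pose just before it. There is no depth.
- order.sign_off(): hands the job in; it is judged then, once.
The state is a dict: "time": time; "qpos": joint angles; "qd": joint speeds; "joint_efforts": joint torques, N m; "ee_pos": TCP position; "orientation": TCP orientation; "wrist_force": force on the tool from outside, world axes, zero at the start; "ft_torque": the same for the moment, N m; "grip_width": finger opening in m; "grasp_force": force on a finger pad.
Only numpy, scipy, OpenCV 4.12 (cv2) and the standard library are available. Lean on these libraries where they do the work, as an engineer would, in place of code of your own. Each camera call takes 0.05 s, during which the arm holds its last target. There are 200 camera calls.

## Working session

There is one attempt and no reset: what is moved stays moved. The work goes in short steps, Python scripts to look and compute and a shell command to move; the robot and the scene stay as the last step left them, time stands still between calls to the robot, and variables do not carry over. Pictures are saved under pics/ and viewed, at most 10 in all, crops included, and the job is handed in when it is done.

```bash
ls; mkdir -p pics
python3 - <<'E'
from rig import sensors, camera, order, manip
import cv2,numpy as np,pickle
print(sensors.observe()); print(manip.hold_point_z,[a for a in dir(manip) if a[0]!='_'])
d={}
for n in("scene","side","wrist"):
    c=camera(n);d[n]=c
    print(n,{k:np.round(v,4).tolist() for k,v in c.items() if k!='image'})
pickle.dump(d,open('d0.pkl','wb'))
for n in("scene","side"):
    cv2.imwrite(f'pics/{n}0.png',cv2.resize(d[n]['image'][:,:,::-1],(800,600),interpolation=cv2.INTER_CUBIC))
E
```

```text
pics
{'time': 0.0, 'qpos': array([-6.53749401e+01,  7.24164431e+00, -2.32604498e+00,  8.05237549e+01,
       -2.16146063e-04,  8.99994418e+01]), 'qd': array([ 0.07158633, -0.036177  , -0.01537961,  0.00572844,  0.09823711,
        0.09036411]), 'joint_efforts': array([ 1.35463495e-03, -4.35911286e+01,  3.52923739e+01,  1.73464883e-02,
        5.45753744e-05,  1.83777985e-05]), 'ee_pos': array([ 0.2185866 , -0.47688605,  0.23052792]), 'orientation': array([-1.79908556e+02,  2.15254926e-04,  2.46256184e+01]), 'wrist_force': array([ 0.75063969,  0.09416009, -0.52062937]), 'ft_torque': array([0.00731281, 0.0615456 , 0.01104535]), 'grasp_force': 0.0, 'grip_width': 0.08532935687391405}
0.0187 ['MotionError', 'hold_point_z']
scene {'camera_matrix': [[357.5632, 0.0, 255.6949], [0.0, 357.5632, 191.5462], [0.0, 0.0, 1.0]], 'dist': [0.0221, 0.0, 0.0, 0.0, 0.0], 'world_to_cam': [[-0.6305, 0.776, -0.0196, 0.3456], [0.4593, 0.3526, -0.8153, -0.1357], [-0.6257, -0.523, -0.5787, 1.3957], [0.0, 0.0, 0.0, 1.0]]}
side {'camera_matrix': [[385.46, 0.0, 254.997], [0.0, 385.46, 183.9681], [0.0, 0.0, 1.0]], 'dist': [0.0343, 0.0, 0.0, 0.0, 0.0], 'world_to_cam': [[-0.9819, -0.1892, 0.0015, 0.5317], [-0.1083, 0.5555, -0.8244, 0.1704], [0.1552, -0.8097, -0.566, 1.072], [0.0, 0.0, 0.0, 1.0]]}
wrist {'camera_matrix': [[323.5781, 0.0, 251.8645], [0.0, 323.5781, 192.4128], [0.0, 0.0, 1.0]], 'dist': [-0.0798, 0.0, 0.0, 0.0, 0.0], 'mount': [[-0.0017, -0.9662, -0.2577, 0.0648], [1.0, -0.0017, -0.0004, -0.0011], [-0.0, -0.2577, 0.9662, -0.1414], [0.0, 0.0, 0.0, 1.0]]}
```

View pics/scene0.png

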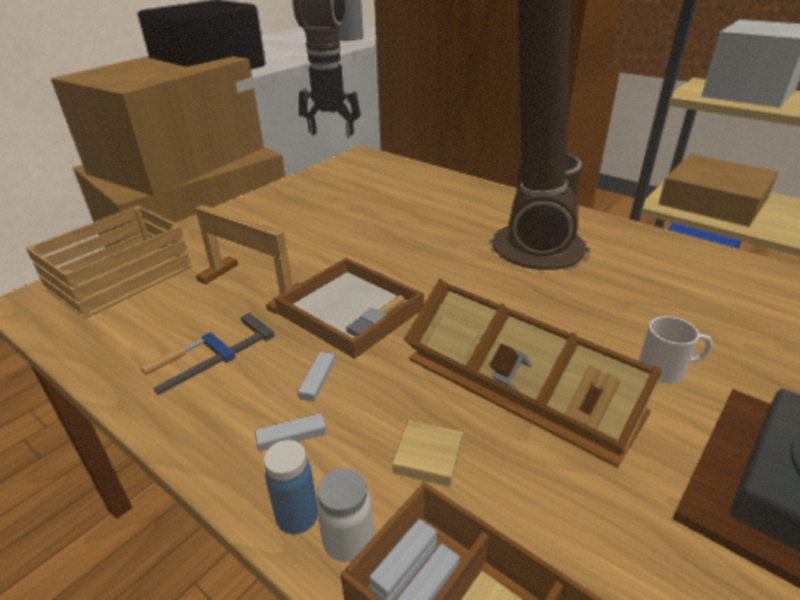

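View pics/side0.png

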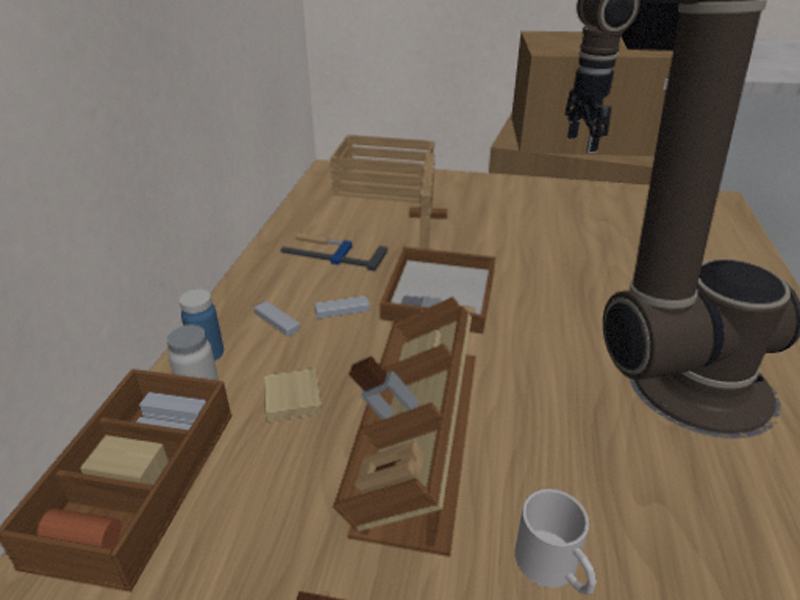

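The yoke is in the middle compartment. The mould half is at the right end in the scene view, and the plate is at the left end. The rail and tray lie to its left. The tool can only point down, so both parts will be gripped tilted by 35° and levelled by pivoting them in a light grip. Next I'll enlarge crops.

Run:
```python
import cv2,numpy as np,pickle
d=pickle.load(open('d0.pkl','rb'))
def crop(n,x,y,w,h,s): return cv2.resize(d[n]['image'][y:y+h,x:x+w,::-1],(w*s,h*s),interpolation=cv2.INTER_CUBIC)
cv2.imwrite('pics/a.png',crop('scene',258,175,160,120,5))
cv2.imwrite('pics/b.png',crop('scene',120,125,160,110,5))
cv2.imwrite('pics/c.png',np.hstack([crop('side',210,185,100,150,4),crop('side',235,100,100,150,4)]))
```

```text
(no output)
```

View pics/a.png

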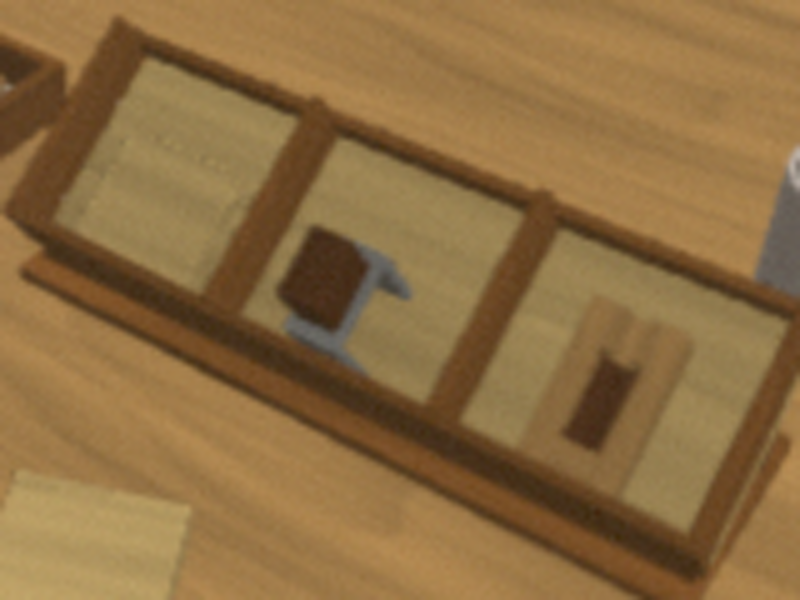

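View pics/b.png

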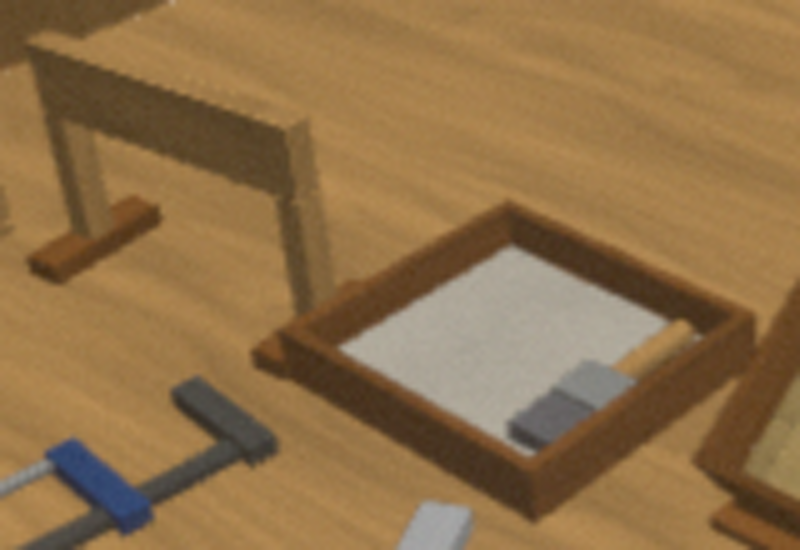

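View pics/c.png

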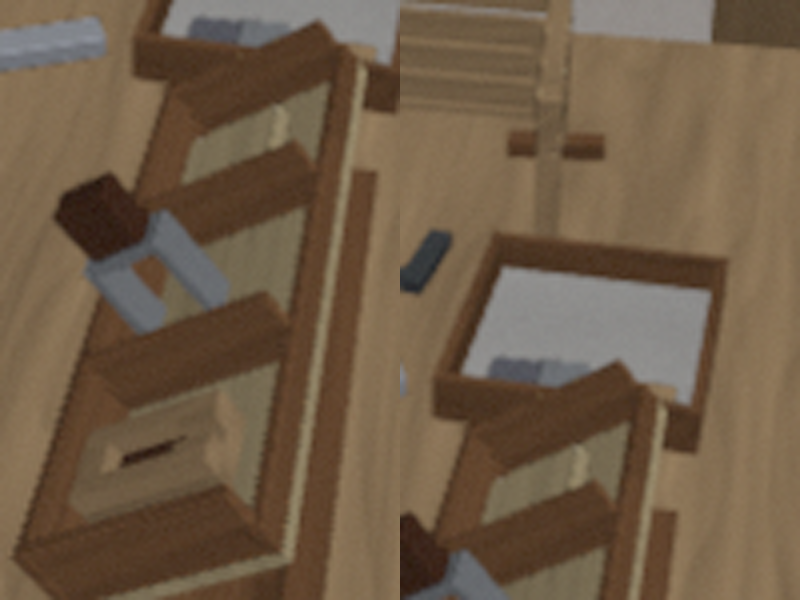

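The crops show these features:
- **Bin:** the lip's top corners are at a(12,212) and a(703,560), matching c(175,85) and c(20,553).
- **Mould:** its uphill top corners are at a(595,297) and a(692,340).
- **Tray:** the rim corners are at b(293,335), (508,203), (537,465) and (752,318).
- **Rail:** the near end top is at b(285,130)–(310,118).

I'll triangulate these coarsely, then refine with the wrist camera.

```bash
cat > h.py <<'E'
import cv2,numpy as np,pickle
from scipy.spatial.transform import Rotation as Rn
def cam_of(c,pose=None):
    K=np.array(c['camera_matrix']);D=np.array(c['dist'])
    if 'mount' in c:
        T=np.eye(4);T[:3,:3]=Rn.from_euler('xyz',pose[1],degrees=True).as_matrix();T[:3,3]=pose[0]
        W=np.linalg.inv(T@np.array(c['mount']))
    else: W=np.array(c['world_to_cam'])
    return K,D,W
def ray(C,uv):
    K,D,W=C;p=cv2.undistortPoints(np.array([[uv]],float),K,D)[0,0]
    d=W[:3,:3].T@np.array([p[0],p[1],1]);return -W[:3,:3].T@W[:3,3],d/np.linalg.norm(d)
def tri(*cu):
    A=np.zeros((3,3));b=np.zeros(3);L=[ray(C,u) for C,u in cu]
    for o,d in L:
        P=np.eye(3)-np.outer(d,d);A+=P;b+=P@o
    x=np.linalg.solve(A,b);return x,max(np.linalg.norm(np.cross(x-o,d)) for o,d in L)
def atz(C,uv,z):
    o,d=ray(C,uv);return o+d*(z-o[2])/d[2]
def proj(C,X):
    K,D,W=C;return cv2.projectPoints(np.atleast_2d(np.array(X,float)),cv2.Rodrigues(W[:3,:3])[0],W[:3,3],K,D)[0][:,0]
def px(p,x0,y0,s): return [(p[0]+.5)/s-.5+x0,(p[1]+.5)/s-.5+y0]
E
python3 - <<'E'
from h import *
np.set_printoptions(precision=4,suppress=True)
d=pickle.load(open('d0.pkl','rb'));S=cam_of(d['scene']);T=cam_of(d['side'])
a=lambda *p:px(p,258,175,5)
b=lambda *p:px(p,120,125,5)
c=lambda *p:px(p,210,185,4)
e=lambda *p:px((p[0]-400,p[1]),235,100,4)
for n,p,q in [('lip+y',a(703,560),c(20,553)),('lip-y',a(12,212),c(175,85)),('rim+y',a(800,305),c(290,555)),('rim-y',a(118,22),c(320,25)),
 ('tray+x-y',b(293,335),e(497,235)),('tray-x-y',b(508,203),e(727,258)),('tray+x+y',b(537,465),e(437,378)),('railnear',b(298,124),e(555,95)),('yoke legB foot',a(405,297),c(222,300)),('mouldL',a(595,297),c(215,392))]:
    print(n,*tri((S,p),(T,q)))
for n,p in [('+x-y',b(293,335)),('-x-y',b(508,203)),('+x+y',b(537,465)),('-x+y',b(752,318))]: print(n,atz(S,p,.04))
for p in [b(285,130),b(310,118),b(28,48),b(55,36)]: print('rail',atz(S,p,.17))
E
```

```text
lip+y [0.5484 0.4093 0.0631] 0.003319066463531515
lip-y [0.5454 0.0133 0.063 ] 0.00406452235399738
rim+y [0.4082 0.4001 0.0991] 0.0054738956091045735
rim-y [0.443  0.0128 0.1337] 0.0004982416448179086
tray+x-y [ 0.5851 -0.294   0.0393] 0.003024476364087288
tray-x-y [ 0.3808 -0.296   0.039 ] 0.0020787963549443547
tray+x+y [ 0.5906 -0.0718  0.0424] 4.9890685463861356e-05
railnear [ 0.5397 -0.3137  0.1695] 0.0044489469765543405
yoke legB foot [0.4764 0.2219 0.067 ] 0.005378977976595034
mouldL [0.4623 0.3162 0.1024] 0.00027611819553035726
+x-y [ 0.5884 -0.2886  0.04  ]
-x-y [ 0.3844 -0.2916  0.04  ]
+x+y [ 0.5886 -0.0739  0.04  ]
-x+y [ 0.3929 -0.0652  0.04  ]
rail [ 0.5555 -0.3055  0.17  ]
rail [ 0.5357 -0.3049  0.17  ]
rail [ 0.5852 -0.5325  0.17  ]
rail [ 0.5631 -0.5336  0.17  ]
```

```bash
cat > go.py <<'E'
# usage: go.py x y z yaw -> shares to type
import sys,numpy as np
from rig import sensors
from scipy.spatial.transform import Rotation as Rn
s=sensors.observe();t=np.array([float(v) for v in sys.argv[1:4]]);R=Rn.from_euler('xyz',s['orientation'],degrees=True).as_matrix()
d=R.T@(t-s['ee_pos'])/.2;dy=(float(sys.argv[4])-s['orientation'][2]+180)%360-180
print('shares',np.round(d,3),'spin',round(-dy/180,3),'| at',np.round(s['ee_pos'],4),np.round(s['orientation'],2),'t',round(s['time'],2),'F',np.round(s['wrist_force'],1),'w',round(s['grip_width'],4),'gf',round(s['grasp_force'],1))
E
python3 -m jog '1 .9 -.93 -.5 -.56; 1 .9 -.93 -.5 -.56; 1 .9 -.93 -.5 -.56; 1 .9 -.93 -.5 -.56; 1 .9 -.93 -.5 -.56; 1 .9 -.93 -.5 -.56; 1 .9 -.93 -.5 -.56; 1 .9 -.93 -.5 -.56; 1 .9 -.93 -.5 -.56; 1 .9 -.93 -.5 -.56'; python3 go.py .465 .25 .38 180
```

```text
time: 1.4
ee_pos: [0.3048, -0.233, 0.3311]
orientation: [-180.0, -0.0, 125.6]
wrist_force: [0.1, -0.2, -0.9]
grip_width: 0.0851
grasp_force: 0.0
shares [ 1.497  2.058 -0.244] spin -0.302 | at [ 0.3048 -0.233   0.3311] [-1.7999e+02 -2.0000e-02  1.2562e+02] t 1.4 F [ 0.1 -0.2 -0.9] w 0.0851 gf 0.0
```

```bash
python3 -m jog '1 .72 1 -.12 -.3; 1 .72 1 -.12 -.3; 1 .72 1 -.12 -.3; 1 .72 1 -.12 -.3; 1 .72 1 -.12 -.3; 1 .72 1 -.12 -.3'; python3 go.py .465 .25 .38 180
```

```text
time: 2.15
ee_pos: [0.3844, 0.001, 0.355]
orientation: [-180.0, -0.0, 179.5]
wrist_force: [-1.0, 0.4, -0.1]
grip_width: 0.0851
grasp_force: 0.0
shares [-0.391  1.249 -0.125] spin -0.003 | at [0.3844 0.001  0.355 ] [-1.8000e+02 -4.0000e-02  1.7947e+02] t 2.15 F [-1.   0.4 -0.1] w 0.0851 gf 0.0
```

```bash
python3 -m jog '1 -.39 1 -.12 -.003; 1 -.39 1 -.12 -.003; 1 -.39 1 -.12 -.003; 1 -.39 1 -.12 -.003; 1 -.39 1 -.12 -.003; 1 -.39 1 -.12 -.003'
python3 - <<'E'
from rig import sensors,camera
import pickle,cv2
s=sensors.observe();c=camera('wrist');pickle.dump((c,(s['ee_pos'],s['orientation'])),open('w1.pkl','wb'))
cv2.imwrite('pics/w1.png',cv2.resize(c['image'][:,:,::-1],(800,600),interpolation=cv2.INTER_CUBIC))
E
```

```text
time: 2.9
ee_pos: [0.4644, 0.198, 0.3792]
orientation: [-180.0, -0.0, 179.8]
wrist_force: [-0.2, -0.4, 0.2]
grip_width: 0.0852
grasp_force: 0.0
```

View pics/w1.png

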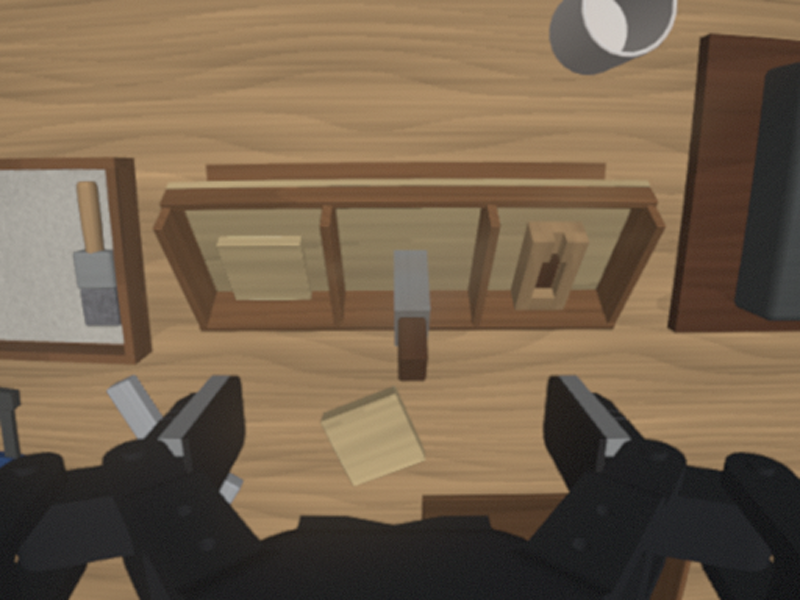

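The wrist picture shows the bin square to the world, with its rim line level at v≈187. Readings in this 800-px picture:
- **Mould half:** its top-face corners are about (530,222), (588,226), (515,305) and (562,308).
- **Yoke grip:** its uphill face runs from (398,318) and (427,318) to (397,357) and (428,357), its top far edge is at (400,380) and (426,380), and foot B is at (395,250) and (427,250).

I'll fit these readings to the part models.

Run:
```python
from h import *
from scipy.optimize import least_squares
np.set_printoptions(precision=4,suppress=True)
d=pickle.load(open('d0.pkl','rb'));S=cam_of(d['scene']);T=cam_of(d['side']);c,p=pickle.load(open('w1.pkl','rb'));W=cam_of(c,p)
w=lambda u,v:((u+.5)*.64-.5,(v+.5)*.64-.5)
a=lambda *p:px(p,258,175,5)
cc=lambda *p:px(p,210,185,4)
Rb=lambda yaw:(Rn.from_euler('z',yaw,degrees=True)*Rn.from_euler('y',-35,degrees=True)).as_matrix()
def fit(obs,x0):
    def f(x): 
        return np.concatenate([proj(C,x[:3]+Rb(x[3])@np.array(m)/1000)[0]-uv for C,m,uv in obs])
    r=least_squares(f,x0,x_scale=[.01,.01,.01,3],loss='soft_l1');print(r.x,'res',np.round(r.fun,1).tolist());return r.x
m=fit([(W,(45,-24,26),w(588,226)),(W,(45,24,26),w(530,222)),(W,(-45,24,26),w(515,305)),(W,(-45,-24,26),w(562,308)),
 (S,(45,24,26),a(595,297)),(S,(45,-24,26),a(692,340)),(T,(45,24,26),cc(215,392))],[.48,.34,.06,180])
# yoke, origin = grip point
y=fit([(W,(20,12,-22),w(398,318)),(W,(20,-12,-22),w(427,318)),(W,(20,12,20),w(397,357)),(W,(20,-12,20),w(428,357)),(W,(-20,12,20),w(400,380)),(W,(-20,-12,20),w(426,380)),
 (W,(28,15,-90),w(395,250)),(W,(28,-15,-90),w(427,250)),(S,(28,-15,-90),a(410,297)),(T,(28,-15,-90),cc(225,298))],[.55,.2,.12,180])
# bin: lip top corners etc
b=fit([(W,(0,200,45),w(203,329)),(W,(0,-200,45),w(616,328)),(W,(121,191,0),w(187,208)),(W,(121,-191,0),w(632,208)),(W,(0,61,45),w(341,328)),(W,(0,-61,45),w(475,326)),(S,(0,-200,45),a(703,560)),(S,(0,200,45),a(12,212)),(T,(0,-200,45),cc(20,553))],[.52,.2,.03,180])
for n,x in(('mould',m),('yoke',y)): print(n,'rel bin',Rb(b[3]).T@(x[:3]-b[:3])*1000)
```

```text
[  0.4771   0.3388   0.0508 181.3365] res [-0.7, 5.9, 0.6, 9.2, -0.5, -0.3, 0.4, -3.1, 0.1, -0.3, -0.0, -0.8, 3.2, 1.1]
[  0.5476   0.2136   0.1218 179.9659] res [-0.2, -2.1, -0.4, -2.2, 0.7, -0.2, 0.5, -0.3, -1.3, 1.9, 0.3, 1.8, -0.7, 0.5, -0.1, 0.4, 1.0, -0.7, -0.8, 5.6]
[  0.5235   0.2127   0.0228 179.9567] res [-0.3, 0.3, -1.0, -0.3, -1.4, -4.5, 1.8, -5.6, 2.8, 0.7, -1.6, 1.6, 0.2, 0.7, -1.5, 0.1, -1.7, 3.9]
mould rel bin [  54.1031 -126.0462   -3.8001]
yoke rel bin [37.0053 -0.9248 94.9171]
```

The mould's uphill corners and the bin's rim line don't fit the edges I assigned them to. I'll check both in one enlarged crop.

Run:
```python
import pickle,cv2
c,p=pickle.load(open('w1.pkl','rb'))
cv2.imwrite('pics/w1c.png',cv2.resize(c['image'][110:255,240:430,::-1],None,fx=4.2105263,fy=4.137931,interpolation=cv2.INTER_CUBIC))
```

```text
(no output)
```

View pics/w1c.png

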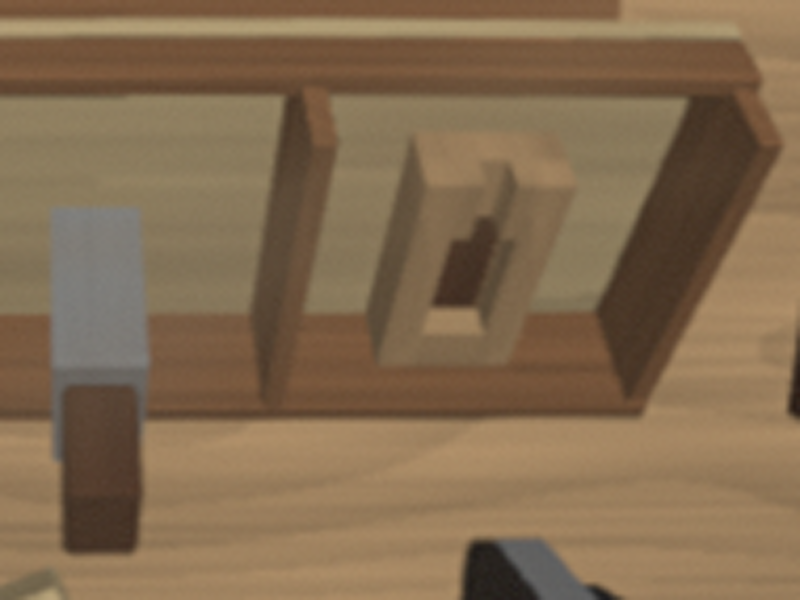

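The crop settles it. Mould top uphill corners are at (427,187) and (575,187), low corners at (377,362) and (508,362), and the end-bottom corner at (413,130). Yoke foot B is at (52,208) and (140,208). The grip runs (63,385)–(138,385), (63,493)–(141,493), (67,552)–(135,552). The floor meets the lip at v≈315.

```bash
python3 - <<'E'
from h import *
from scipy.optimize import least_squares
np.set_printoptions(precision=4,suppress=True)
d=pickle.load(open('d0.pkl','rb'));S=cam_of(d['scene']);T=cam_of(d['side']);c,p=pickle.load(open('w1.pkl','rb'));W=cam_of(c,p)
w=lambda u,v:((u+.5)/4.2105-.5+240,(v+.5)/4.1379-.5+110)
a=lambda *p:px(p,258,175,5)
cc=lambda *p:px(p,210,185,4)
Rb=lambda yaw:(Rn.from_euler('z',yaw,degrees=True)*Rn.from_euler('y',-35,degrees=True)).as_matrix()
def fit(obs,x0):
    f=lambda x:np.concatenate([proj(C,x[:3]+Rb(x[3])@np.array(m)/1000)[0]-uv for C,m,uv in obs])
    r=least_squares(f,x0,x_scale=[.01,.01,.01,3],loss='soft_l1');print(r.x,'res',np.round(r.fun,1).tolist());return r.x
m=fit([(W,(45,24,26),w(427,187)),(W,(45,-24,26),w(575,187)),(W,(-45,24,26),w(377,362)),(W,(-45,-24,26),w(508,362)),(W,(45,24,0),w(413,130)),
 (S,(45,24,26),a(595,297)),(S,(45,-24,26),a(692,340))],[.48,.34,.06,180])
y=fit([(W,(20,12,-22),w(63,385)),(W,(20,-12,-22),w(138,385)),(W,(20,12,20),w(63,493)),(W,(20,-12,20),w(141,493)),(W,(-20,12,20),w(67,552)),(W,(-20,-12,20),w(135,552)),
 (W,(28,15,-90),w(52,208)),(W,(28,-15,-90),w(140,208)),(W,(28,15,-22),w(52,367)),(W,(28,-15,-22),w(148,367)),(S,(28,-15,-90),a(410,297)),(T,(28,-15,-90),cc(228,285))],[.55,.2,.12,180])
b=fit([(W,(0,-200,45),w(643,413)),(W,(0,-191,45),w(632,402)),(W,(0,-191,0),w(598,313)),(W,(0,-69,0),w(303,313)),(W,(0,-61,0),w(250,315)),(W,(0,-61,45),w(262,405)),(S,(0,-200,45),a(703,560)),(S,(0,200,45),a(12,212))],[.52,.2,.03,180])
for n,x in(('mould',m),('yoke',y)): print(n,'rel bin',Rb(b[3]).T@(x[:3]-b[:3])*1000)
E
python3 go.py .55 .2136 .20 180
```

```text
[  0.4816   0.3399   0.0527 180.1519] res [-0.1, -0.4, 0.5, -0.5, -0.1, 0.5, -0.2, 0.2, -0.3, 0.3, 0.2, 0.3, -0.0, -0.0]
[  0.5482   0.2133   0.122  180.0395] res [-0.5, -1.0, 0.0, -1.1, -0.2, -0.2, 0.8, -0.3, -1.2, 2.4, 0.8, 2.3, -0.4, 0.8, -0.2, 0.7, -0.2, -0.5, 0.3, -0.6, 0.7, -0.7, -1.8, 8.7]
[  0.5198   0.2137   0.0226 179.5931] res [1.3, -1.6, -1.8, 1.0, -1.2, 0.2, -6.6, 0.1, 1.0, -0.4, 1.0, 0.4, 0.9, 0.2, -0.1, -0.6]
mould rel bin [  49.2406 -125.9077    2.2847]
yoke rel bin [33.7783  0.1902 97.7458]
shares [-0.429  0.081  0.897] spin -0.001 | at [0.4642 0.1979 0.3795] [-179.99    0.    179.77] t 2.95 F [0.1 0.3 0.5] w 0.0857 gf 0.0
```

```bash
python3 -m jog '.71 -.114 .71 .6 -.001; .71 -.114 .71 .9 -.001; .71 -.114 .71 .9 -.001; .71 -.114 .71 .9 -.001; .71 -.114 .71 .9 -.001; .71 -.114 .71 .9 -.001'; python3 go.py .487 .340 .062 180
```

```text
time: 3.7
ee_pos: [0.4877, 0.3401, 0.2009]
orientation: [180.0, 0.1, -180.0]
wrist_force: [-0.7, 0.8, -0.3]
grip_width: 0.0607
grasp_force: 0.0
shares [ 0.004 -0.001  0.695] spin 0.0 | at [0.4877 0.3401 0.2009] [ 1.7997e+02  7.0000e-02 -1.7996e+02] t 3.7 F [-0.7  0.8 -0.3] w 0.0607 gf 0.0
```

```bash
python3 -m jog '.71 .004 0 .3 0; .71 .004 0 .5 0; .71 .004 0 .6 0; .71 .004 0 .66 0; .71 .004 0 .69 0; .71 .004 0 .69 0' 25; python3 go.py .487 .340 .062 180
```

```text
time: 4.45
ee_pos: [0.4874, 0.3413, 0.0626]
orientation: [179.9, 0.1, -179.9]
wrist_force: [0.9, -0.6, 0.7]
grip_width: 0.0607
grasp_force: 0.0
shares [ 0.002 -0.007  0.003] spin 0.001 | at [0.4874 0.3413 0.0626] [ 1.7995e+02  1.2000e-01 -1.7990e+02] t 4.45 F [ 0.9 -0.6  0.7] w 0.0607 gf 0.0
```

```bash
python3 -m jog '.3 0 0 0 0; .3 0 0 0 0; .3 0 0 0 0; .3 0 0 0 0; .3 0 0 0 0; .3 0 0 0 0' 25; python3 go.py .487 .340 .2 180
```

```text
time: 5.2
ee_pos: [0.4872, 0.3415, 0.0626]
orientation: [180.0, 0.1, -179.9]
wrist_force: [0.3, -2.7, 6.5]
grip_width: 0.0474
grasp_force: 26.9
shares [-0.    -0.007 -0.687] spin 0.001 | at [0.4872 0.3415 0.0626] [ 1.7997e+02  1.1000e-01 -1.7986e+02] t 5.2 F [ 0.3 -2.7  6.5] w 0.0474 gf 26.9
```

```bash
python3 -m jog '.3 0 0 -.1 0; .3 0 0 -.3 0; .3 0 0 -.6 0; .3 0 0 -.9 0; .3 0 -.3 -.94 0; .3 0 -.6 -.94 0; .3 0 -.95 -.94 0; .3 0 -.95 -.94 0'; python3 go.py .49 -.2 .25 180
```

```text
time: 6.2
ee_pos: [0.4865, 0.1484, 0.2499]
orientation: [180.0, 0.0, 179.9]
wrist_force: [-0.4, 0.3, -0.7]
grip_width: 0.0474
grasp_force: 26.5
shares [-2.000e-02 -1.742e+00 -1.000e-03] spin -0.0 | at [0.4865 0.1484 0.2499] [1.8000e+02 2.0000e-02 1.7991e+02] t 6.2 F [-0.4  0.3 -0.7] w 0.0474 gf 26.5
```

```bash
python3 -m jog '.3 0 -.3 0 0; .3 0 -.6 0 0; .3 0 -.9 0 0; .3 0 -1 0 0; .3 0 -1 0 0;.3 0 -1 0 0'; python3 go.py .49 -.2 .25 180
```

```text
time: 6.95
ee_pos: [0.4877, -0.0477, 0.2492]
orientation: [180.0, -0.0, -179.8]
wrist_force: [0.7, -0.2, -1.3]
grip_width: 0.048
grasp_force: 26.8
shares [-0.009 -0.762 -0.005] spin 0.001 | at [ 0.4877 -0.0477  0.2492] [ 1.7996e+02 -1.0000e-02 -1.7980e+02] t 6.95 F [ 0.7 -0.2 -1.3] w 0.048 gf 26.8
```

```bash
python3 -m jog '.3 0 -.3 0 0; .3 0 -.6 0 0; .3 -.01 -.76 0 0; .3 -.01 -.76 0 0; .3 -.01 -.76 0 0'
python3 - <<'E'
from rig import sensors,camera
import pickle,cv2
s=sensors.observe();c=camera('wrist');pickle.dump((c,(s['ee_pos'],s['orientation'])),open('w2.pkl','wb'))
cv2.imwrite('pics/w2.png',cv2.resize(c['image'][:,:,::-1],(800,600),interpolation=cv2.INTER_CUBIC))
E
python3 go.py .49 -.2 .1 180
```

```text
time: 7.58
ee_pos: [0.4902, -0.1993, 0.2492]
orientation: [180.0, -0.0, -179.8]
wrist_force: [-0.5, 0.1, -1.3]
grip_width: 0.0473
grasp_force: 26.9
shares [ 0.001 -0.005  0.747] spin 0.001 | at [ 0.4901 -0.1992  0.2493] [ 179.97   -0.   -179.74] t 7.62 F [-0.1 -0.1 -0.4] w 0.0473 gf 26.9
```

View pics/w2.png

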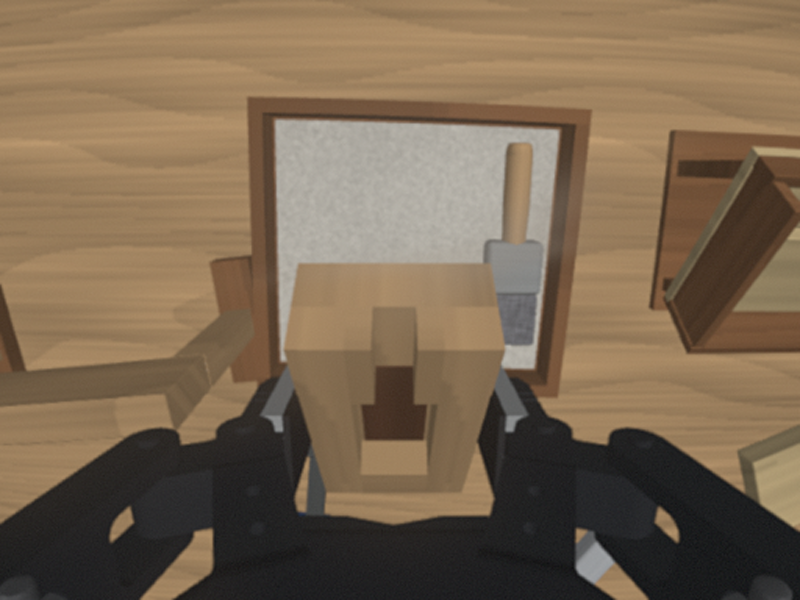

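The wrist picture shows the mould still gripped at its bin tilt, hollow up with the channel end near the camera. The tray rim corners are at (250,98), (590,110) and (555,397), and the brush's left edge is at (485,240–345). The rail's end shows at the left.

Run:
```python
from h import *
np.set_printoptions(precision=4,suppress=True)
c,p=pickle.load(open('w2.pkl','rb'));W=cam_of(c,p)
w=lambda u,v:((u+.5)*.64-.5,(v+.5)*.64-.5)
for n,q,z in[('tray-x-y',(250,98),.04),('tray-x+y',(590,110),.04),('+x+y',(555,397),.04),('in-x-y',(275,119),.01),('in-x+y',(560,129),.01),('brushL',(485,240),.03),('brushL2',(495,343),.02),('mould uphill top',(288,346),.27)]: print(n,atz(W,w(*q),z))
```

```text
tray-x-y [ 0.3795 -0.2936  0.04  ]
tray-x+y [ 0.3858 -0.0677  0.04  ]
+x+y [ 0.5938 -0.0747  0.04  ]
in-x-y [ 0.3904 -0.2842  0.01  ]
in-x+y [ 0.3963 -0.0778  0.01  ]
brushL [ 0.4752 -0.1329  0.03  ]
brushL2 [ 0.557  -0.1193  0.02  ]
mould uphill top [ 0.4684 -0.2255  0.27  ]
```

```bash
python3 -m jog '.3 0 0 .3 .011; .3 0 0 .6 .011; .3 0 0 .85 .011; .3 0 0 .94 .011; .3 0 0 .98 .011;.3 0 0 .98 .011' 20; python3 -m jog '.3 0 0 .02 0; .3 0 0 .03 0; .3 0 0 .045 0; .3 0 0 .06 0; .3 0 0 .075 0; .3 0 0 .075 0'
```

```text
time: 8.38
ee_pos: [0.4902, -0.1999, 0.0537]
orientation: [-180.0, 0.0, 178.2]
wrist_force: [-0.1, 0.3, -1.0]
grip_width: 0.0476
grasp_force: 26.8
time: 9.12
ee_pos: [0.4891, -0.2009, 0.0402]
orientation: [-180.0, -0.0, 178.1]
wrist_force: [-8.6, 1.3, 16.2]
grip_width: 0.0477
grasp_force: 29.1
```

```bash
python3 -m jog '.3 0 0 .015 0; .3 0 0 .03 0; .3 0 0 .04 0; .3 0 0 .04 0' 20;python3 -m jog '.3 0 0 .015 0; .3 0 0 .03 0; .3 0 0 .04 0; .3 0 0 .04 0' 20
```

```text
time: 9.62
ee_pos: [0.4879, -0.2009, 0.0323]
orientation: [-179.9, -0.1, 178.1]
wrist_force: [-13.6, 2.7, 21.6]
grip_width: 0.0473
grasp_force: 30.7
time: 10.12
ee_pos: [0.4886, -0.2012, 0.0238]
orientation: [-179.9, -0.1, 178.1]
wrist_force: [-10.0, -0.5, 14.2]
grip_width: 0.0477
grasp_force: 31.3
```

```bash
python3 -m jog '.3 0 0 .01 0; .3 0 0 .02 0; .3 0 0 .02 0' 20;python3 -m jog '.3 0 0 .008 0; .3 0 0 .014 0; .3 0 0 .014 0' 20
python3 - <<'E'
from rig import sensors,camera
import pickle,cv2
s=sensors.observe();c=camera('wrist');pickle.dump((c,(s['ee_pos'],s['orientation'])),open('w3.pkl','wb'))
import numpy as np
d=camera('side')['image'];e=camera('scene')['image']
pickle.dump((d,e),open('s3.pkl','wb'))
im=np.hstack([cv2.resize(c['image'][:,:,::-1],(400,300),interpolation=cv2.INTER_CUBIC),cv2.resize(d[140:225,250:350,::-1],(400,300),interpolation=cv2.INTER_CUBIC)])
im=np.vstack([im,cv2.resize(e[110:230,130:290,::-1],(400,300),interpolation=cv2.INTER_CUBIC).repeat(1,1) if 0 else np.hstack([cv2.resize(e[150:225,180:280,::-1],(400,300),interpolation=cv2.INTER_CUBIC),np.zeros((300,400,3),np.uint8)])])
cv2.imwrite('pics/m3.png',im)
E
```

```text
time: 10.5
ee_pos: [0.4888, -0.2012, 0.0196]
orientation: [-179.9, -0.1, 178.1]
wrist_force: [-8.8, 0.4, 13.2]
grip_width: 0.0475
grasp_force: 31.7
time: 10.88
ee_pos: [0.489, -0.2012, 0.0168]
orientation: [-179.9, -0.0, 178.1]
wrist_force: [-8.8, 0.5, 11.3]
grip_width: 0.0472
grasp_force: 31.9
```

View pics/m3.png

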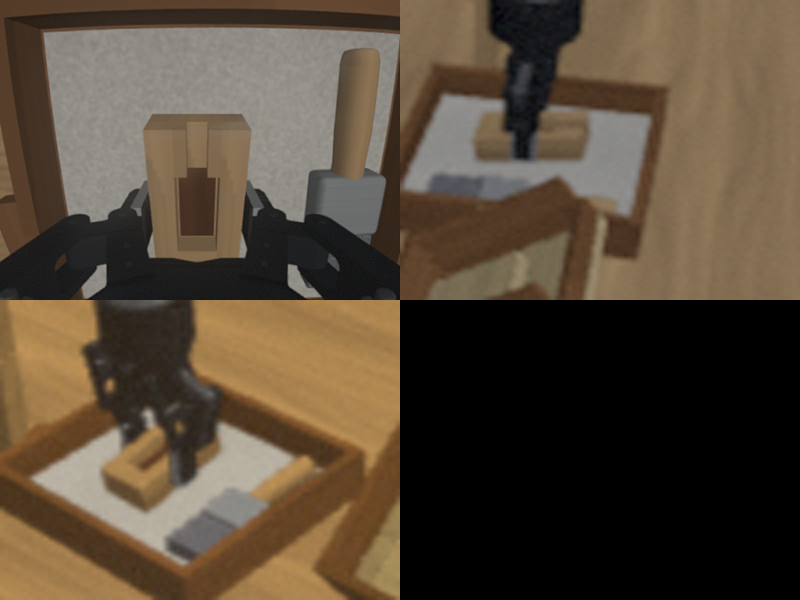

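Run:
```python
from h import *
from scipy.optimize import least_squares
np.set_printoptions(precision=4,suppress=True)
c,p=pickle.load(open('w3.pkl','rb'));W=cam_of(c,p)
w=lambda u,v:((u+.5)*1.28-.5,(v+.5)*1.28-.5)
obs=[((-45,-24,26),w(144,129)),((-45,24,26),w(250,129)),((-45,-24,0),w(148,114)),((-45,24,0),w(247,114)),((19,-24,26),w(154,257)),((19,24,26),w(239,257))]
def f(x):
    R=Rn.from_euler('yz',[x[3],x[4]],degrees=True).as_matrix()
    return np.concatenate([proj(W,x[:3]+R@np.array(m)/1000)[0]-u for m,u in obs[:4]]+[[(proj(W,x[:3]+R@np.array(m)/1000)[0]-u)[0] for m,u in obs[4:]]])
r=least_squares(f,[.49,-.2,.01,5,0],x_scale=[.01,.01,.01,3,3]);print(r.x,r.fun)
```

```text
[ 0.483  -0.2002  0.0165  9.4127 -2.1931] [-2.1901  0.6215  2.5939  1.1783  5.1297 -1.2918 -5.9943 -0.8343 -1.5771
  1.9586]
```

```bash
python3 -m jog '.3 0 0 .008 0; .3 0 0 .015 0; .3 0 0 .015 0' 20;python3 -m jog '.3 0 0 .008 0; .3 0 0 .012 0; .3 0 0 .012 0' 20
```

```text
time: 11.4
ee_pos: [0.4891, -0.2012, 0.0136]
orientation: [-179.9, -0.0, 178.1]
wrist_force: [-7.2, -0.9, 10.9]
grip_width: 0.0471
grasp_force: 32.3
time: 11.78
ee_pos: [0.4891, -0.2012, 0.0112]
orientation: [-179.9, -0.0, 178.1]
wrist_force: [-7.6, -0.7, 10.1]
grip_width: 0.0477
grasp_force: 32.5
```

```bash
python3 -m jog '.3 0 0 .006 0; .3 0 0 .012 0; .3 0 0 .012 0' 20;python3 -m jog '.3 0 0 .006 0; .3 0 0 .01 0; .3 0 0 .01 0' 20
```

```text
time: 12.15
ee_pos: [0.4891, -0.2012, 0.0091]
orientation: [-179.9, -0.0, 178.1]
wrist_force: [-7.3, 0.1, 13.7]
grip_width: 0.0475
grasp_force: 33.2
time: 12.52
ee_pos: [0.4891, -0.2012, 0.0091]
orientation: [-179.9, 0.0, 178.1]
wrist_force: [-14.3, 2.8, 29.5]
grip_width: 0.0474
grasp_force: 35.3
```

The force jumped to 30 N, so the mould has seated. I'll ease off and open.

```bash
python3 -m jog '.3 0 0 -.01 0; .3 0 0 -.01 0; .64 0 0 -.01 0; .64 0 0 -.01 0; .68 0 0 -.01 0' 20; python3 -m jog '.68 0 0 -.1 0; .68 0 0 -.3 0; .68 0 0 -.7 0; .9 0 0 -1 0; .9 0 0 -1 0; .9 0 0 -1 0';python3 go.py .5 -.28 .4 187
```

```text
time: 13.15
ee_pos: [0.4898, -0.2006, 0.0074]
orientation: [180.0, -0.0, 178.2]
wrist_force: [-0.1, 0.9, 0.6]
grip_width: 0.0581
grasp_force: 0.0
time: 13.9
ee_pos: [0.4904, -0.2009, 0.2083]
orientation: [-180.0, 0.1, 178.2]
wrist_force: [-0.5, -0.9, -0.9]
grip_width: 0.0767
grasp_force: 0.0
shares [-0.062 -0.394 -0.958] spin -0.049 | at [ 0.4904 -0.2009  0.2083] [-1.7996e+02  1.0000e-01  1.7817e+02] t 13.9 F [-0.5 -0.9 -0.9] w 0.0767 gf 0.0
```

```bash
python3 -m jog '.9 -.05 -.65 -.96 0; .9 -.05 -.65 -.96 0; .9 -.05 -.65 -.96 0; .9 -.05 -.65 -.96 0; .9 -.05 -.65 -.96 0; .9 -.05 -.65 -.96 0; .9 -.05 -.65 -.96 0'
python3 - <<'E'
from rig import sensors,camera
import pickle,cv2
s=sensors.observe();c=camera('wrist');pickle.dump((c,(s['ee_pos'],s['orientation'])),open('w4.pkl','wb'))
cv2.imwrite('pics/w4.png',cv2.resize(c['image'][:,:,::-1],(800,600),interpolation=cv2.INTER_CUBIC))
E
python3 go.py .55 .2133 .3 180
```

```text
time: 14.78
ee_pos: [0.4955, -0.3301, 0.3976]
orientation: [179.9, -0.2, 178.2]
wrist_force: [-0.6, -0.1, -0.4]
grip_width: 0.0768
grasp_force: 0.0
shares [-0.189  2.723  0.495] spin -0.01 | at [ 0.4955 -0.33    0.3981] [ 1.7990e+02 -1.5000e-01  1.7822e+02] t 14.82 F [0.3 0.6 0.2] w 0.0771 gf 0.0
```

View pics/w4.png

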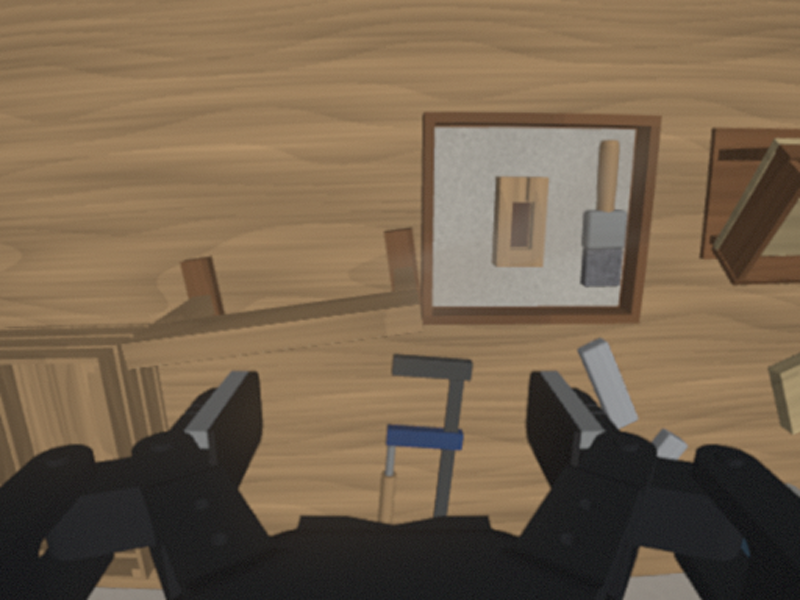

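The picture shows the mould lying flat in the tray with its hollow up, centred at (520,222), beside the brush at (605,215). The rail's light top face runs from about (125,355) to (422,318). That was my tenth picture, so I'll refine the rail with intensity profiles.

Run:
```python
from h import *
np.set_printoptions(precision=4,suppress=True,linewidth=200)
c,p=pickle.load(open('w4.pkl','rb'));W=cam_of(c,p)
print((proj(W,[(.5555,-.3055,.17),(.5357,-.3049,.17),(.5852,-.5325,.17),(.5631,-.5336,.17)])+.5)/.64)
g=cv2.cvtColor(c['image'],cv2.COLOR_RGB2GRAY).astype(int)
for u in (110,140,170,200,230,250,260): print(u,'rows180+',g[180:245,u-1:u+2].mean(1).astype(int).tolist())
for v in (200,205): print(v,'cols255+',g[v-1:v+2,250:285].mean(0).astype(int).tolist())
```

```text
[[427.1709 335.6289]
 [427.5451 310.8718]
 [145.0679 378.945 ]
 [139.1536 353.1949]]
110 rows180+ [124, 123, 126, 129, 130, 128, 127, 126, 125, 127, 129, 128, 128, 128, 132, 133, 132, 126, 109, 92, 86, 86, 90, 92, 92, 90, 86, 85, 88, 89, 90, 90, 90, 88, 90, 101, 117, 126, 125, 124, 124, 125, 127, 126, 127, 127, 127, 125, 123, 123, 125, 126, 125, 127, 129, 126, 123, 125, 127, 128, 133, 133, 131, 129, 124]
140 rows180+ [115, 112, 107, 106, 103, 99, 92, 85, 80, 78, 73, 71, 68, 66, 65, 64, 65, 66, 68, 71, 72, 79, 84, 84, 83, 86, 88, 88, 91, 91, 93, 107, 126, 133, 130, 125, 124, 124, 127, 127, 127, 128, 129, 128, 128, 126, 126, 125, 123, 125, 131, 134, 134, 131, 128, 126, 124, 129, 134, 134, 133, 130, 128, 125, 121]
170 rows180+ [118, 118, 120, 122, 123, 119, 116, 113, 114, 117, 125, 129, 134, 129, 130, 133, 130, 111, 88, 85, 88, 90, 90, 92, 92, 92, 93, 107, 132, 135, 131, 125, 121, 122, 125, 126, 126, 126, 127, 129, 130, 129, 127, 125, 120, 116, 125, 131, 132, 130, 130, 131, 130, 126, 125, 129, 131, 130, 129, 128, 128, 128, 125, 125, 127]
200 rows180+ [124, 128, 130, 128, 122, 121, 118, 
[... 895 characters left out ...]
98, 98, 99, 103, 110, 124, 131, 134, 131]
260 rows180+ [93, 94, 96, 96, 99, 99, 94, 94, 96, 97, 95, 95, 94, 94, 96, 104, 124, 128, 125, 124, 124, 124, 125, 127, 126, 125, 125, 125, 127, 129, 130, 130, 126, 115, 118, 118, 114, 110, 109, 118, 123, 123, 123, 123, 123, 123, 111, 74, 58, 65, 72, 74, 73, 73, 72, 73, 73, 72, 72, 72, 85, 112, 132, 135, 131]
200 cols255+ [126, 125, 125, 124, 124, 124, 123, 124, 123, 124, 124, 124, 123, 124, 123, 123, 125, 125, 123, 102, 88, 91, 97, 96, 96, 96, 89, 83, 80, 80, 79, 79, 79, 79, 78]
205 cols255+ [125, 126, 126, 126, 126, 126, 125, 126, 125, 125, 125, 125, 125, 125, 124, 124, 125, 126, 125, 120, 104, 90, 88, 88, 88, 88, 88, 88, 87, 88, 86, 87, 86, 86, 85]
```

Run:
```python
from h import *
np.set_printoptions(precision=4,suppress=True)
c,p=pickle.load(open('w4.pkl','rb'));W=cam_of(c,p)
for e in [[(140,211.3),(170,207.3),(200,203.3),(230,199.6),(260,195.4)],[(140,229.4),(170,225),(200,221),(230,217),(250,214.8)]]:
    P=np.array([atz(W,q,.17) for q in e]);k=np.polyfit(P[:,1],P[:,0],1);print(P[0],P[-1],'slope',k,'x at -.37',np.polyval(k,-.37),'ang',np.degrees(np.arctan(k[0])))
print('end',atz(W,(269.5,204),.17))
for z in(.16,.17,.18): print(z,[ (proj(W,[(np.nan_to_num(.5357),-.3049,z)])).tolist()])
```

```text
[ 0.5465 -0.4659  0.17  ] [ 0.5314 -0.3204  0.17  ] slope [-0.1029  0.4985] x at -.37 0.5366127997519804 ang -5.876410291176137
[ 0.5698 -0.4689  0.17  ] [ 0.5552 -0.333   0.17  ] slope [-0.1083  0.5187] x at -.37 0.5587968978191925 ang -6.178912557606338
end [ 0.5424 -0.3093  0.17  ]
0.16 [[[272.58836994132935, 196.21103837356262]]]
0.17 [[[273.1288382646873, 198.45792155187235]]]
0.18 [[[273.69700728354536, 200.82068905948012]]]
```

```bash
python3 -m jog '.55 -.1 1 0 0; .55 -.1 1 0 0; .55 -.1 1 0 0; .55 -.1 1 0 0; .55 -.1 1 0 0'; python3 -m jog '.55 -.09 1 .3 -.01; .55 -.09 1 .3 -.01; .55 -.09 1 .3 -.01; .55 -.09 1 .3 -.01; .55 -.09 1 .3 -.01'; python3 go.py .55 .2133 .2 180
```

```text
time: 15.45
ee_pos: [0.5218, -0.1306, 0.3995]
orientation: [-180.0, -0.0, 178.3]
wrist_force: [0.1, -0.3, 0.4]
grip_width: 0.0474
grasp_force: 0.0
time: 16.08
ee_pos: [0.5466, 0.0675, 0.3383]
orientation: [-180.0, -0.1, -180.0]
wrist_force: [0.1, -0.9, -0.5]
grip_width: 0.0468
grasp_force: 0.0
shares [-0.019  0.73   0.691] spin 0.0 | at [0.5466 0.0675 0.3383] [-1.7996e+02 -1.3000e-01 -1.7999e+02] t 16.07 F [ 0.1 -0.9 -0.5] w 0.0468 gf 0.0
```

```bash
python3 -m jog '.55 -.02 .3 .3 0; .55 -.02 .73 .69 0; .55 -.02 .73 .69 0; .55 -.02 .73 .69 0; .55 -.02 .73 .69 0'; python3 go.py .55 .2133 .105 180
```

```text
time: 16.7
ee_pos: [0.5509, 0.2123, 0.2016]
orientation: [-179.9, -0.0, 179.9]
wrist_force: [-0.1, -0.6, -1.2]
grip_width: 0.0469
grasp_force: 0.0
shares [0.004 0.005 0.483] spin -0.0 | at [0.5509 0.2123 0.2016] [-1.7994e+02 -4.0000e-02  1.7991e+02] t 16.7 F [-0.1 -0.6 -1.2] w 0.0469 gf 0.0
```

```bash
python3 -m jog '.55 0 .005 .2 0; .55 0 .005 .35 0; .55 0 .005 .43 0; .55 0 .005 .48 0; .55 0 .005 .48 0' 25; python3 -m jog '.1 0 0 0 0; .1 0 0 0 0; .1 0 0 0 0; .1 0 0 0 0; .1 0 0 0 0; .1 0 0 0 0' 25; python3 go.py .55 .2133 .28 180
```

```text
time: 17.32
ee_pos: [0.551, 0.2142, 0.1062]
orientation: [180.0, 0.0, 179.9]
wrist_force: [-0.2, 0.4, 0.1]
grip_width: 0.0467
grasp_force: 0.0
time: 18.08
ee_pos: [0.5512, 0.2147, 0.1069]
orientation: [180.0, 0.1, 180.0]
wrist_force: [-0.1, -1.7, 5.4]
grip_width: 0.0238
grasp_force: 27.2
shares [ 0.004 -0.007 -0.866] spin -0.0 | at [0.5512 0.2147 0.1069] [1.7999e+02 1.2000e-01 1.7996e+02] t 18.07 F [-0.1 -1.7  5.4] w 0.0238 gf 27.2
```

```bash
cat > tilt.py <<'E'
from rig import sensors,camera
from h import *
from scipy.optimize import brentq
c=camera('wrist');K,D,_=cam_of({**c},(np.zeros(3),[0,0,0]));M=np.linalg.inv(np.array(c['mount']))
hsv=cv2.cvtColor(c['image'],cv2.COLOR_RGB2HSV)
m=((hsv[...,1]<70)&(hsv[...,2]>85)).astype(np.uint8)
col=m[:,235:269].mean(1);rows=np.where(col>.5)[0]
# model: in tool frame x=xi, z=down; G at (3.5,0,-14.2) mm at grasp; foot B outer edge rel G (28,-90) tilt th
P=np.array([.0035,0,-.0142])  # pivot ~G
def row(th):
    a=np.radians(th);x,z=.028,-.090
    X=P+np.array([x*np.cos(a)-z*np.sin(a),0,-(x*np.sin(a)+z*np.cos(a))])
    return proj((K,D,M),X)[0]
print('gray rows',rows[:1],rows[-1:],len(rows),{t:np.round(row(t),0).tolist() for t in(40,35,25,15,5,0)})
E
python3 tilt.py
python3 -m jog '.1 0 0 -.1 0; .1 0 0 -.3 0; .1 0 0 -.6 0; .1 0 0 -.87 0; .1 0 0 -.95 0; .1 0 0 -.95 0; .1 0 0 -.95 0'; python3 tilt.py; python3 go.py .55 -.37 .3 186.05
```

```text
gray rows [82] [192] 111 {40: [250.0, 74.0], 35: [250.0, 84.0], 25: [250.0, 105.0], 15: [250.0, 126.0], 5: [251.0, 148.0], 0: [251.0, 159.0]}
time: 19.0
ee_pos: [0.5502, 0.2146, 0.2939]
orientation: [-180.0, -0.1, 180.0]
wrist_force: [-0.6, 0.4, -4.0]
grip_width: 0.0236
grasp_force: 25.5
gray rows [83] [192] 110 {40: [250.0, 74.0], 35: [250.0, 84.0], 25: [250.0, 105.0], 15: [250.0, 126.0], 5: [251.0, 148.0], 0: [251.0, 159.0]}
shares [-1.000e-03 -2.923e+00 -2.800e-02] spin -0.034 | at [0.55   0.2146 0.2937] [-1.7994e+02 -1.7000e-01  1.7998e+02] t 19.05 F [-0.8 -0.1 -3.5] w 0.0238 gf 25.5
```

```bash
python3 -m jog '.1 0 -.3 -.03 -.034; .1 0 -.6 -.03 -.034; .1 0 -1 -.03 -.034; .1 0 -1 -.03 -.034; .1 0 -1 -.03 -.034'; python3 go.py .603 -.3692 .3 186.05
```

```text
time: 19.68
ee_pos: [0.5501, 0.0137, 0.3007]
orientation: [180.0, -0.1, -174.1]
wrist_force: [-0.3, -0.0, -3.1]
grip_width: 0.0236
grasp_force: 26.3
shares [-0.065 -1.932  0.002] spin -0.001 | at [0.5501 0.0137 0.3007] [ 1.7996e+02 -1.0000e-01 -1.7405e+02] t 19.68 F [-0.3 -0.  -3.1] w 0.0236 gf 26.3
```

```bash
python3 -m jog '.1 0 -.3 0 0; .1 -.05 -.6 0 0; .1 -.1 -1 0 0; .1 -.1 -1 0 0; .1 -.1 -1 0 0'; python3 go.py .603 -.3692 .3 186.05
```

```text
time: 20.3
ee_pos: [0.592, -0.1817, 0.3004]
orientation: [179.9, -0.1, -173.9]
wrist_force: [0.4, 0.6, -3.8]
grip_width: 0.0237
grasp_force: 27.1
shares [ 0.044 -0.938  0.001] spin 0.0 | at [ 0.592  -0.1817  0.3004] [ 1.7991e+02 -9.0000e-02 -1.7394e+02] t 20.3 F [ 0.4  0.6 -3.8] w 0.0237 gf 27.1
```

```bash
python3 -m jog '.1 .04 -.3 0 0; .1 .044 -.6 0 0; .1 .044 -.94 0 0; .1 .044 -.94 0 0; .1 .044 -.94 0 0; .1 .044 -.94 0 0'; python3 go.py .603 -.3692 .217 186.05; python3 tilt.py
```

```text
time: 21.05
ee_pos: [0.6032, -0.3675, 0.3025]
orientation: [180.0, 0.0, -173.8]
wrist_force: [-0.4, 0.2, -3.5]
grip_width: 0.024
grasp_force: 27.5
shares [ 0.002 -0.008  0.428] spin 0.001 | at [ 0.6032 -0.3675  0.3025] [ 1.7999e+02  4.0000e-02 -1.7377e+02] t 21.05 F [-0.4  0.2 -3.5] w 0.024 gf 27.5
gray rows [84] [190] 107 {40: [250.0, 73.0], 35: [250.0, 84.0], 25: [250.0, 105.0], 15: [250.0, 126.0], 5: [250.0, 148.0], 0: [250.0, 159.0]}
```

```bash
python3 -m jog '.1 0 -.008 .15 0; .1 0 -.008 .27 0; .1 0 -.008 .3 0; .1 0 -.008 .33 0; .1 0 -.008 .36 0; .1 0 -.008 .36 0' 20; python3 -m jog '.1 0 0 .03 0; .1 0 0 .055 0; .1 0 0 .07 0; .1 0 0 .07 0' 20; python3 tilt.py
```

```text
time: 21.85
ee_pos: [0.6029, -0.3715, 0.2297]
orientation: [-180.0, 0.0, -173.9]
wrist_force: [0.3, 0.0, -2.1]
grip_width: 0.024
grasp_force: 27.5
time: 22.35
ee_pos: [0.6027, -0.3715, 0.2153]
orientation: [180.0, -0.0, -173.9]
wrist_force: [-0.1, -0.5, -3.4]
grip_width: 0.0232
grasp_force: 27.6
gray rows [84] [190] 107 {40: [250.0, 73.0], 35: [250.0, 84.0], 25: [250.0, 105.0], 15: [250.0, 126.0], 5: [250.0, 148.0], 0: [251.0, 159.0]}
```

The legs went down around the rail without contact. Now I'll pull towards the robot, so the far leg catches the rail and the yoke pivots upright.

```bash
python3 -m jog '.1 .03 0 0 0; .1 .06 0 0 0; .1 .09 0 0 0; .1 .09 0 0 0' 20; python3 tilt.py;  python3 -m jog '.1 .02 0 0 0; .1 .04 0 0 0; .1 .05 0 0 0; .1 .05 0 0 0' 20; python3 tilt.py
```

```text
time: 22.9
ee_pos: [0.5846, -0.3736, 0.2163]
orientation: [-180.0, 0.0, -173.9]
wrist_force: [2.4, -0.0, -2.0]
grip_width: 0.0233
grasp_force: 27.7
gray rows [102] [194] 93 {40: [250.0, 73.0], 35: [250.0, 84.0], 25: [250.0, 105.0], 15: [250.0, 126.0], 5: [250.0, 148.0], 0: [251.0, 159.0]}
time: 23.45
ee_pos: [0.5748, -0.3746, 0.2157]
orientation: [180.0, -0.0, -173.9]
wrist_force: [1.2, 1.8, -1.7]
grip_width: 0.0233
grasp_force: 27.5
gray rows [115] [198] 84 {40: [250.0, 73.0], 35: [250.0, 84.0], 25: [250.0, 105.0], 15: [250.0, 126.0], 5: [250.0, 148.0], 0: [251.0, 159.0]}
```

```bash
python3 -m jog '.1 .03 0 0 0; .1 .06 0 0 0; .1 .1 0 0 0; .1 .1 0 0 0' 20; python3 tilt.py;  python3 -m jog '.1 .02 0 0 0; .1 .03 0 0 0; .1 .03 0 0 0' 20; python3 tilt.py
```

```text
time: 24.0
ee_pos: [0.554, -0.3768, 0.2157]
orientation: [180.0, -0.1, -174.0]
wrist_force: [0.3, -0.1, -1.6]
grip_width: 0.0235
grasp_force: 26.7
gray rows [143] [206] 64 {40: [250.0, 73.0], 35: [250.0, 84.0], 25: [250.0, 105.0], 15: [250.0, 126.0], 5: [250.0, 148.0], 0: [251.0, 159.0]}
time: 24.42
ee_pos: [0.5491, -0.3773, 0.2154]
orientation: [180.0, -0.0, -173.9]
wrist_force: [2.4, -0.3, -4.8]
grip_width: 0.0239
grasp_force: 26.2
gray rows [149] [209] 61 {40: [250.0, 73.0], 35: [250.0, 84.0], 25: [250.0, 105.0], 15: [250.0, 126.0], 5: [250.0, 148.0], 0: [251.0, 159.0]}
```

```bash
python3 -m jog '.1 .02 0 0 0; .1 .035 0 0 0; .1 .035 0 0 0' 20; python3 tilt.py;  python3 -m jog '.1 -.02 0 0 0; .1 -.04 0 0 0; .1 -.05 0 0 0; .1 -.05 0 0 0' 20; python3 tilt.py
```

```text
time: 24.85
ee_pos: [0.5419, -0.378, 0.2158]
orientation: [180.0, -0.0, -173.9]
wrist_force: [3.2, 0.6, -4.5]
grip_width: 0.0236
grasp_force: 25.9
gray rows [159] [212] 54 {40: [250.0, 73.0], 35: [250.0, 84.0], 25: [250.0, 105.0], 15: [250.0, 126.0], 5: [250.0, 148.0], 0: [251.0, 159.0]}
time: 25.4
ee_pos: [0.5523, -0.3769, 0.2155]
orientation: [180.0, -0.0, -173.9]
wrist_force: [-0.3, -0.4, -3.6]
grip_width: 0.0235
grasp_force: 26.1
gray rows [158] [212] 55 {40: [250.0, 73.0], 35: [250.0, 84.0], 25: [250.0, 105.0], 15: [250.0, 126.0], 5: [250.0, 148.0], 0: [251.0, 159.0]}
```

The yoke is upright (row 158, about 0°) and centred over the rail. Next I'll lower it until it touches.

```bash
python3 -m jog '.1 0 0 .05 0; .1 0 0 .09 0; .1 0 0 .12 0; .1 0 0 .12 0' 20; python3 -m jog '.1 0 0 .01 0; .1 0 0 .02 0; .1 0 0 .025 0; .1 0 0 .025 0' 20; python3 tilt.py
```

```text
time: 25.95
ee_pos: [0.5518, -0.3767, 0.1908]
orientation: [179.9, -0.1, -173.9]
wrist_force: [0.2, -1.0, -2.8]
grip_width: 0.0238
grasp_force: 26.1
time: 26.45
ee_pos: [0.5523, -0.3771, 0.1878]
orientation: [-179.9, 0.1, -173.9]
wrist_force: [-2.0, 0.5, 3.3]
grip_width: 0.0237
grasp_force: 27.0
gray rows [158] [212] 55 {40: [250.0, 73.0], 35: [250.0, 84.0], 25: [250.0, 105.0], 15: [250.0, 126.0], 5: [250.0, 148.0], 0: [250.0, 159.0]}
```

```bash
python3 -m jog '.1 0 0 .006 0; .1 0 0 .006 0; .1 0 0 .006 0' 20; python3 tilt.py; python3 -m jog '.1 0 0 -.005 0; .4 0 0 -.005 0; .45 0 0 -.005 0; .45 0 0 -.005 0' 20; python3 tilt.py; python3 -m jog '.45 0 0 -.05 0; .45 0 0 -.2 0; .6 0 0 -.5 0; .6 0 0 -.9 0; .6 0 0 -.9 0; .6 0 0 -.9 0; .6 0 0 -.9 0'
```

```text
time: 26.88
ee_pos: [0.5523, -0.3771, 0.1877]
orientation: [-179.9, 0.1, -173.9]
wrist_force: [-3.5, 0.9, 9.8]
grip_width: 0.024
grasp_force: 28.0
gray rows [158] [212] 55 {40: [250.0, 73.0], 35: [250.0, 84.0], 25: [250.0, 105.0], 15: [250.0, 126.0], 5: [250.0, 148.0], 0: [250.0, 159.0]}
time: 27.42
ee_pos: [0.5522, -0.377, 0.186]
orientation: [180.0, -0.0, -173.9]
wrist_force: [-0.1, -0.3, -0.2]
grip_width: 0.0383
grasp_force: 0.0
gray rows [168] [209] 42 {40: [250.0, 73.0], 35: [250.0, 84.0], 25: [250.0, 105.0], 15: [250.0, 126.0], 5: [250.0, 148.0], 0: [251.0, 159.0]}
time: 28.35
ee_pos: [0.5522, -0.377, 0.3652]
orientation: [179.9, -0.1, -173.9]
wrist_force: [0.8, 0.9, 0.1]
grip_width: 0.0512
grasp_force: 0.0
```

After the release the gauge moved by about 10 rows. I'll check the final yoke pose numerically, by silhouette against the first pictures.

```bash
cat > chk.py <<'E'
from rig import camera
from h import *
d=pickle.load(open('d0.pkl','rb'))
boxes=[((-28,-15,0),(28,15,8)),((-28,-15,-60),(-22,15,0)),((22,-15,-60),(28,15,0)),((-20,-12,8),(20,12,50))]
def sil(C,x,y,z,th,yaw=186):
    R=(Rn.from_euler('z',yaw,degrees=True)*Rn.from_euler('y',-th,degrees=True)).as_matrix();m=np.zeros((384,512),np.uint8)
    for lo,hi in boxes:
        P=np.array([[(lo,hi)[i>>k&1][k] for k in range(3)] for i in range(8)])/1000
        h=cv2.convexHull(proj(C,np.array([x,y,z])+P@R.T).astype(np.float32));cv2.fillConvexPoly(m,np.round(h*16).astype(int),1,shift=4)
    return m>0
M=[]
for n in('scene','side'):
    c=camera(n);C=cam_of(c);df=np.abs(c['image'].astype(int)-d[n]['image']).max(2)>22
    roi=cv2.dilate(sil(C,.552,-.377,.17,0).astype(np.uint8),np.ones((15,15)))>0
    M.append((C,df&roi,roi));print(n,(df&roi).sum(),sil(C,.552,-.377,.17,0).sum())
best=[]
for th in range(-15,16,3):
    b=max((np.mean([ (s:=sil(C,x,-.377+dy,z,th),(s&df).sum()/(s|df).sum())[1] for C,df,_ in M]),x,dy,z) for x in np.arange(.536,.566,.003) for dy in(-.003,0,.003) for z in(.167,.17,.173,.177))
    print(th,np.round(b,4))
E
python3 chk.py
```

```text
scene 402 597
side 248 332
-15 [0.5311 0.554  0.003  0.17  ]
-12 [0.5572 0.554  0.     0.17  ]
-9 [0.5963 0.554  0.     0.17  ]
-6 [0.6491 0.554  0.     0.17  ]
-3 [0.6862 0.554  0.     0.17  ]
0 [0.7021 0.557  0.     0.17  ]
3 [ 0.704  0.554 -0.003  0.167]
6 [0.6568 0.557  0.     0.17  ]
9 [0.6154 0.557  0.     0.17  ]
12 [0.5805 0.557  0.003  0.17  ]
15 [0.5557 0.557  0.     0.17  ]
```

The yoke sits upright (0–3°) with its seat at z = 0.170, and the mould is flat. The gripper is clear, so I'm handing in.

```bash
python3 -c "
from rig import order
print(order.sign_off())"
```

```text
the job is handed in; nothing more can be done
None
```

The job is handed in: by my camera checks the mould half lies flat in the tray, hollow side up beside the brush, and the yoke hangs upright on the rail, both set down under force control in that order by about 28 s.

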